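# Clear the candle drip tray

## Robot

A 6-joint arm with a two-finger parallel gripper is mounted at the origin on the work surface. World frame = base frame: x ahead of the robot, y to its left, z up, the work surface at z = 0. Lengths are in m, angles in degrees, forces in N, time in s.
With the tool pointing down it reaches from about 0.3 to 0.75 m from the base axis. Payload 8.5 kg.
Tool frame: the origin (TCP) lies at the very end of the fingers, on their centre line; the grasp point (between the pads) lies 19 mm behind it; x points along the fingers, y is the direction in which the jaws open and shut, and the axes are right-handed (so a half turn about x gives the same grasp; the last joint's range is limited). The gripper opens to 85 mm and grips with 20 to 120 N. Pads are 22 mm wide; open, the fingers measure 114 mm over their backs; the gripper's body (76 mm by 85 mm) begins 54 mm behind the grasp point. The pads swing forward as they close: fully open they stand 13 mm farther back than shut.
Start: joints at [57.68, 21.807, 74.336, -0, 83.858, -12.336], TCP at [0.188, 0.517, 0.193] pointing down, gripper open.
Joint ranges: [-178.18, 178.18], [-50.72, 133.34], [12.68, 142.11], [-81.47, 261.47], [9.98, 163.14], [-165.26, 165.26]. Speed limits (degrees/s): [136.94, 136.94, 180, 180, 180, 180].

## Interface

Orientations are given as a 3x3 rotation matrix whose columns are the frame's x, y, z axes.
In Python, from rig import sensors, cams, env gives the robot as it stands.
- The arm moves only by the shell command python3 -m crank 'ROWS' [FORCE]. ROWS is a JSON object of lists of equal length, an entry for each row: "hand": the closure in counts, from 0 (fully open) to 255 (shut); "translation": the shift along the tool's x, y, z in m, a list of three; "dr": the turn, a rotation vector about the tool's x, y, z in rad, a list of three. A call has 1 to 5 rows; each row is the pose to reach, as a shift and turn from the pose commanded when the call began, along the tool's axes at that moment; what a row does not reach only later rows make up. A row lasts 1/10 s, in which the tool goes at most 50 mm and 8.59 degrees, less where a joint would pass 70% of its speed; a pose out of reach is approached as far as the arm can. A call with a gripper value outside its range is refused whole. The fingers move at their own pace and stop on an object; FORCE is the grip in N (left out, the last holds). Time passes only in rows, so rows that repeat a pose let the fingers close. It gives the time, the measured TCP pose, the force and the opening at its end, in the units of the state.
- sensors.observe(): the state, without advancing time (a new reading comes with each control period).
- cams.get_image(name): name is "scene" or "side" or "wrist"; returns (picture, depth): 420x560x3 uint8, blue, green, red; 420x560 float32, m along the optical axis (not along the pixel's ray), 0 where there is no reading.
- cams.calibration(name): a dict with "vertical_fov" (degrees; the focal length in pixels is half the picture's height over the tangent of half this angle, whatever the lens; pixels are square), "cx", "cy" (the principal point, pixels), "extrinsics" (4x4, takes a point from camera to world coordinates). Camera axes: x right, y down, z forward; pixel columns grow to the right and rows downward; lengths in m; the calibration is good to about 2 mm. A picture is of the moment at which its call begins: read the wrist's pose just before it. calibration takes no time and is no camera call; for the wrist camera it gives the pose at the moment of the call.
- env.close_job(): hands the job in, once; it reports no verdict.
The state is a dict: "time_s": time; "q": joint angles; "qvel": joint speeds; "joint_efforts": joint torques, N m; "position": TCP position; "tool_rot": TCP orientation; "ft_force": force on the tool from outside, world axes, zero at the start; "wrist_torque": the same for the moment, N m; "grip_width": finger opening in m.
Only numpy, scipy, OpenCV 4.12 (cv2) and the standard library are available. Lean on these libraries where they do the work, as an engineer would, in place of code of your own. Each camera call takes 0.05 s, during which the arm holds its last target. There are 200 camera calls.

## Task

Clear the candle drip tray: first move every rejected candle from it into the plywood crate, then raise the tray by its handle right up to its stop, where it stays, and with the scraper sweep all the wax drips down the raised tray and over the lip into the cup, never touching the drips with the gripper's fingers. Finally hang the scraper back in its stand and push the tray down flat again, in either order, leaving the cup upright and the jar, the calculator and the tool can undisturbed.

Things in the scene. Friction and masses are not known exactly. Their poses are not given: they have to be found in the camera images.
- hinge_mid (a point): Middle of the hinge of the tilting dark sheet-steel drip tray, fixed, 100 mm above the bench. +x is level and points uphill, from the open lip to the handle end; y runs along the hinge, z is up. The top of the tray's floor contains the hinge axis: a floor point at distance s from the hinge lies s*cos(a) along x and s*sin(a) above this point when the tray is tilted by a
- tray_floor (a point): Point on the top of the tray's floor, on its centre line, 120 mm from the hinge; turns with the tray (x uphill along the floor, z out of it). The 4 mm floor runs from the open lip (15 mm beyond the hinge) to a rear wall 247 mm uphill of the hinge and is 110 mm wide inside. Side and rear walls stand 12 mm above it, as do grey plates outside it by the hinge; the lip has no wall
- tray (a joint): Tilt of the tray in rad: 0 = flat on its rest, 0.45 = raised against its upper stop, handle end up, open lip down over the cup. The hinge is stiff and stays where it is left; at the handle it takes about 10 N to raise and 7 N to push down
- tray_handle (a point): Middle of the tray's handle, a round wooden bar of 14 mm diameter, free for 80 mm along the tray's width (y), carried on two thin arms. It turns with the tray: 300 mm from the hinge along the tray floor and 12 mm above the floor plane. Clear gap of 43 mm between bar and tray
- cup: Loose round aluminium remelt cup, 138 mm across, 75 mm high, inner radius about 63 mm, standing upright on the bench under the open lip, its axis about 36 mm beyond the hinge. Origin at the centre of its underside
- scraper_grip (a point): Centre of the scraper's black grip, a block 26 mm thick (x), 80 mm wide (y), 50 mm high (z). Below it hangs a 4 mm thin steel blade, 90 mm wide along y, in the middle of the block; the straight lower edge lies 70 mm below this point (in -z), the grip's underside (shoulders) 25 mm below. About 150 g
- stand_slot (a point): Top of the wooden scraper stand: two parallel rails along this point's y, 110 mm long, 60 mm high, each 18 mm thick, with a 12 mm slot between them, open at both ends. This point is at the rails' top, mid-slot; x is across the slot. The parked scraper's shoulders rest on the rails, grip centre 25 mm above this point, blade along y
- crate: Open plywood reject crate fixed to the bench, 250 mm (x) by 180 mm (y), 70 mm high, walls and floor 6 mm. Origin at the centre of its underside
- candle0_mid (a point): Centre of a rejected votive candle (solid cream wax, slightly tapered, 38 mm across at the foot, 42 mm at the top, 55 mm high, z along its axis, about 75 g). It starts upright on the tray. May be absent
- candle1_mid (a point): Centre of a rejected votive candle (solid cream wax, slightly tapered, 38 mm across at the foot, 42 mm at the top, 55 mm high, z along its axis, about 75 g). It starts upright on the tray. May be absent
- candle2_mid (a point): Centre of a rejected votive candle (solid cream wax, slightly tapered, 38 mm across at the foot, 42 mm at the top, 55 mm high, z along its axis, about 75 g). It starts upright on the tray. May be absent
- drip0_mid (a point): Centre of a hardened wax drip, a flattened cream disc 24 mm across and 9 mm high, lying on the tray floor; it clings by friction and does not slide on its own when the tray is raised. May be absent
- drip1_mid (a point): Centre of a hardened wax drip, a flattened cream disc 24 mm across and 9 mm high, lying on the tray floor; it clings by friction and does not slide on its own when the tray is raised. May be absent
- drip2_mid (a point): Centre of a hardened wax drip, a flattened cream disc 24 mm across and 9 mm high, lying on the tray floor; it clings by friction and does not slide on its own when the tray is raised. May be absent
- drip3_mid (a point): Centre of a hardened wax drip, a flattened cream disc 24 mm across and 9 mm high, lying on the tray floor; it clings by friction and does not slide on its own when the tray is raised. May be absent
- jar: Bystander: lidded candle jar, 68 mm across, 75 mm high, far side of the bench. Origin at the centre of its underside
- calculator: Bystander: pocket calculator lying flat, 130 x 75 x 15 mm. Origin at the centre of its underside
- toolcan: Bystander: metal can of hand tools, 80 mm across, 105 mm high, tools to 215 mm. Origin at the centre of its underside

How it is judged (in metres and radians):
On the way, in this order (a step that is already met when the one before it is completed fails the run):
1. every candle is in the crate, the tray still down (x of candle0_mid in the frame of crate between -0.12 and 0.12 m and y of candle0_mid in the frame of crate between -0.085 and 0.085 m and height (world z) of each of candle0_mid, candle1_mid, candle2_mid below 0.09 m and x of candle1_mid in the frame of crate between -0.12 and 0.12 m and y of candle1_mid in the frame of crate between -0.085 and 0.085 m and x of candle2_mid in the frame of crate between -0.12 and 0.12 m and y of candle2_mid in the frame of crate between -0.085 and 0.085 m and value of joint tray below 0.15 rad), for 0.2 s.
2. the tray is raised to its stop (value of joint tray above 0.39 rad), for 0.2 s.
3. all drips are in the cup, the tray still raised (horizontal distance between each of drip0_mid, drip1_mid, drip2_mid, drip3_mid and cup below 0.066 m and height (world z) of each of drip0_mid, drip1_mid, drip2_mid, drip3_mid below 0.07 m and value of joint tray above 0.3 rad), for 0.2 s.
At the end, for the whole second after the job is handed in: All candles inside the crate, all drips inside the upright cup (tilt under 0.15 rad), the scraper hanging in its stand within 10 mm of mid-slot across and 40 mm along, shoulders within 13 mm of the rails, upright within 0.2 rad and at rest, the tray down (under 0.05 rad) (x of candle0_mid in the frame of crate between -0.12 and 0.12 m and y of candle0_mid in the frame of crate between -0.085 and 0.085 m and height (world z) of each of candle0_mid, candle1_mid, candle2_mid below 0.09 m and x of candle1_mid in the frame of crate between -0.12 and 0.12 m and y of candle1_mid in the frame of crate between -0.085 and 0.085 m and x of candle2_mid in the frame of crate between -0.12 and 0.12 m and y of candle2_mid in the frame of crate between -0.085 and 0.085 m and horizontal distance between each of drip0_mid, drip1_mid, drip2_mid, drip3_mid and cup below 0.066 m and height (world z) of each of drip0_mid, drip1_mid, drip2_mid, drip3_mid below 0.07 m and x of scraper_grip in the frame of stand_slot between -0.01 and 0.01 m and y of scraper_grip in the frame of stand_slot between -0.04 and 0.04 m and z of scraper_grip in the frame of stand_slot below 0.038 m and angle between scraper_grip's own z axis and vertical below 0.2 rad and angle between cup's own z axis and vertical below 0.15 rad and value of joint tray below 0.05 rad and linear speed of scraper below 0.02 m/s); the robot touches nothing.
It fails at once if the fingers touch a drip (contact force between the fingers and drip0 above 0.3 N or contact force between the fingers and drip1 above 0.3 N or contact force between the fingers and drip2 above 0.3 N or contact force between the fingers and drip3 above 0.3 N).
It fails at once if a bystander is moved more than 30 mm (distance of any of jar, calculator, toolcan from where it was at the start of the episode above 0.03 m).
Of candle0, candle1, candle2 only 1 to 3 are there at a start; the rules pass over those that are not, and their reading is None.
Of drip0, drip1, drip2, drip3 only 2 to 4 are there at a start; the rules pass over those that are not, and their reading is None.
At some moment in a run one of candle0, candle1, candle2 may be knocked a few centimetres aside while the robot is not near it.
It also fails if it takes over 210 s, if anything falls off the work surface, if the arm or the gripper's body presses on something with over 40 N, if the wrist force passes 120 N, or if a joint passes its speed limit or range.

## Working session

There is one attempt and no reset: what is moved stays moved. The work goes in short steps, Python scripts to look and compute and a shell command to move; the robot and the scene stay as the last step left them, time stands still between calls to the robot, and variables do not carry over. Pictures are saved under pics/ and viewed, about 12 in all and at most 16, crops included, and the job is handed in when it is done.

```bash
ls; mkdir -p pics; python3 - <<'E'
from rig import sensors,cams
import cv2,numpy as np
s=sensors.observe();print(s)
for n in ("scene","side","wrist"):
    c=cams.calibration(n);im,d=cams.get_image(n)
    print(n,c['vertical_fov'],c['cx'],c['cy'],np.round(c['extrinsics'],3).tolist())
    cv2.imwrite(f"pics/{n}0.png",im);np.savez(f"{n}0.npz",im=im,d=d,E=c['extrinsics'],fov=c['vertical_fov'],cx=c['cx'],cy=c['cy'])
E
```

```text
pics
{'time_s': 0.0, 'q': array([ 5.76812084e+01,  2.18416880e+01,  7.43862004e+01, -2.16768366e-03,
        8.38565669e+01, -1.23360225e+01]), 'qvel': array([-0.14757503, -0.06459468, -0.08339048,  0.10288903,  0.0214955 ,
       -0.01668344]), 'joint_efforts': array([-5.31318638e-04, -4.48473680e+01, -2.31280303e+01, -1.84641185e-04,
        4.84913835e-03, -1.61253325e-05]), 'position': array([0.18777789, 0.5165772 , 0.19219676]), 'tool_rot': array([[-7.56267515e-04,  3.41733151e-01,  9.39796724e-01],
       [-1.26578758e-03,  9.39795912e-01, -3.41733875e-01],
       [-9.99998913e-01, -1.44802524e-03, -2.78175542e-04]]), 'ft_force': array([-0.04434201, -0.14736076, -0.43575411]), 'wrist_torque': array([2.02942824e-05, 9.48608806e-03, 6.31656214e-03]), 'grip_width': 0.08555025882675621}
scene 51.35933372518382 277.37804407032905 211.12260503210598 [[0.175, 0.84, -0.514, 1.119], [0.984, -0.153, 0.086, -0.067], [-0.007, -0.521, -0.853, 0.979], [0.0, 0.0, 0.0, 1.0]]
side 47.66645069133178 276.5255430723315 202.03836721740367 [[0.99, -0.109, 0.092, 0.508], [-0.142, -0.717, 0.682, -0.793], [-0.008, -0.688, -0.725, 0.952], [0.0, 0.0, 0.0, 1.0]]
wrist 62.80506710938568 277.98435357542564 209.24991235129815 [[0.341, 0.901, 0.267, 0.121], [0.94, -0.327, -0.098, 0.541], [-0.001, 0.284, -0.959, 0.375], [0.0, 0.0, 0.0, 1.0]]
```

View pics/scene0.png

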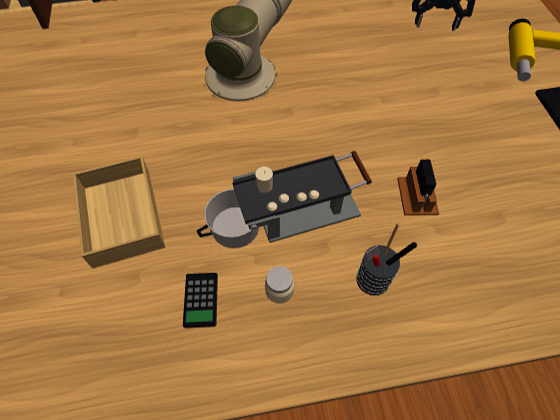

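View pics/side0.png

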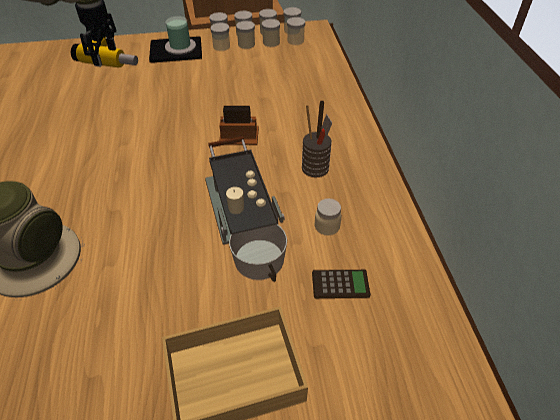

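Scene view: one candle at (264,180), four drips at (272,206), (284,198), (302,197) and (314,195), handle at (361,167), scraper stand at (420,190), crate at (118,212), cup at (232,220). The side view agrees: candle (235,198), four drips at column ~252–260.

```bash
cat > h.py <<'E'
import numpy as np,cv2
from rig import sensors,cams
def snap(n,save=None):
    c=cams.calibration(n);im,d=cams.get_image(n)
    if save: cv2.imwrite(f"pics/{save}.png",im)
    return dict(im=im,d=d,E=c['extrinsics'],fov=c['vertical_fov'],cx=c['cx'],cy=c['cy'])
def rays(o,uv):
    f=210/np.tan(np.radians(float(o['fov']))/2);uv=np.atleast_2d(uv).astype(float)
    r=np.c_[(uv[:,0]-o['cx'])/f,(uv[:,1]-o['cy'])/f,np.ones(len(uv))]
    return r@o['E'][:3,:3].T,o['E'][:3,3]
def plane(o,uv,z):
    r,c=rays(o,uv);return c+r*((z-c[2])/r[:,2])[:,None]
def cloud(o):
    v,u=np.mgrid[:420,:560];r,c=rays(o,np.c_[u.ravel(),v.ravel()])
    P=(c+r*o['d'].ravel()[:,None]).reshape(420,560,3);P[o['d']==0]=np.nan;return P
def rect(m,P):
    q=P[m][:,:2].astype(np.float32);r=cv2.minAreaRect(q*1000);return np.round(r[0],1),np.round(r[1],1),round(r[2],1)
def blobs(m,P,o,amin=15):
    n,l,s,c=cv2.connectedComponentsWithStats(m.astype(np.uint8))
    for i in range(1,n):
        if s[i,4]>=amin: print(np.round(c[i],1),s[i],np.round(np.nanmedian(P[l==i],0),4),'zmax',round(float(np.nanmax(P[l==i][:,2])),4))
E
python3 - <<'E'
from h import *
for n in("scene","side"):
    o=dict(np.load(n+"0.npz"));P=cloud(o);z=P[...,2];x=P[...,0];y=P[...,1]
    hsv=cv2.cvtColor(o['im'],cv2.COLOR_BGR2HSV);H,S,V=[hsv[...,i].astype(int) for i in range(3)]
    roi=(x>.25)&(x<.9)&(y>-.45)&(y<.55)
    print(n,'table z',np.nanmedian(z[roi&(abs(z)<.02)]))
    print('cream');blobs(roi&(z>.09)&(S<120)&(V>150),P,o,8)
    print('floor');m=roi&(abs(z-.1)<.006)&(V<75);m=cv2.morphologyEx(m.astype(np.uint8),cv2.MORPH_OPEN,np.ones((3,3)));blobs(m>0,P,o,100)
    nn,l,s,c=cv2.connectedComponentsWithStats(m);i=1+np.argmax(s[1:,4]);print(rect((l==i),P))
    print('all raised');m=roi&(z>.02)
    nn,l,s,c=cv2.connectedComponentsWithStats(m.astype(np.uint8))
    for i in range(1,nn):
        if s[i,4]>80: print(np.round(c[i]),s[i,4],rect(l==i,P),np.round(np.nanpercentile(z[l==i],[5,50,99]),3))
    print('handle');blobs(roi&(z>.09)&(z<.14)&(S>120)&(V>40),P,o,15)
    print('black high');m=roi&(z>.07)&(V<50);blobs(m,P,o,30)
E
```

```text
scene table z -0.0015884871958448676
cream
[263.8 173.5] [255 167  18  14 187] [0.5143 0.0026 0.1528] zmax 0.1559
[314.4 193.8] [311 190   8   9  49] [0.5614 0.117  0.1062] zmax 0.1108
[301.9 196.1] [298 193   9   8  51] [0.5633 0.0855 0.1063] zmax 0.1114
[284.3 197.4] [280 194   9   8  53] [0.5584 0.0438 0.1056] zmax 0.1099
[272.4 205.5] [268 202   9   9  55] [0.5763 0.0119 0.1068] zmax 0.1113
floor
[290.3 187.1] [ 233  158  115   62 3256] [0.5264 0.0679 0.0982] zmax 0.1057
[381.2 266.9] [363 250  37  30 547] [0.7744 0.2213 0.1031] zmax 0.106
(array([528.4,  63.7]), array([106.9, 263.3]), 7.9)
all raised
[282. 195.] 6773 (array([544.5,  39.1]), array([152. , 435.3]), 4.1) [0.035 0.098 0.153]
[120. 214.] 2348 (array([ 472.4, -370.4]), array([255.8, 181.2]), 7.8) [0.023 0.052 0.07 ]
[422. 185.] 1139 (array([550.8, 405.5]), array([ 49.4, 112.7]), 82.3) [0.026 0.061 0.111]
[381. 266.] 1696 (array([760.6, 223. ]), array([98.7, 81.6]), 68.1) [0.035 0.103 0.21 ]
[279. 284.] 814 (array([749.6,  -3.6]), array([62.2, 62.6]), 32.7) [0.03  0.072 0.077]
handle
[361.2 166.9] [352 151  20  34 153]
[... 1701 characters left out ...]
.7) [0.027 0.108 0.114]
[235. 347.] 2925 (array([ 472.5, -372.1]), array([250.7, 181.9]), 7.9) [0.024 0.056 0.072]
handle
[310.  133.5] [309 128   3  12  23] [0.7419 0.2322 0.1242] zmax 0.1392
[319.6 139.8] [317 133   7  12  45] [0.7629 0.2003 0.1211] zmax 0.1393
[226.4 141.6] [208 137  36  11 134] [0.5094 0.241  0.1168] zmax 0.1213
black high
[319.8 118.6] [316 101   8  38 139] [0.7709 0.2472 0.1605] zmax 0.2079
[236.5 113.2] [223 106  28  16 405] [0.5491 0.3942 0.0985] zmax 0.1146
[226.  142.7] [212 140  29   7  53] [0.5081 0.2384 0.1145] zmax 0.1194
[315.7 151.3] [303 141  28  17 136] [0.7494 0.1869 0.09  ] zmax 0.1068
[244.3 169.5] [209 150  69  74 265] [0.5566 0.1853 0.1078] zmax 0.1155
```

```bash
cat >> h.py <<'E'
from scipy.spatial.transform import Rotation as Ro
HG=np.array([.548,-.053,.1]);YAW=np.radians(97.9)
def tray(s,t,h,a=0.):  # tray coords -> world, tilt a
    U=np.array([np.cos(YAW),np.sin(YAW),0]);T=np.array([np.sin(YAW),-np.cos(YAW),0]);Z=np.array([0,0,1.])
    return HG+U*(s*np.cos(a)-h*np.sin(a))+T*t+Z*(s*np.sin(a)+h*np.cos(a))
def toolR(a=0.,yaw=YAW):  # jaws along yaw direction, tool down, tilted by a
    U=np.array([np.cos(yaw),np.sin(yaw),0]);Z=np.array([0,0,1.])
    y=U*np.cos(a)+Z*np.sin(a);x=U*np.sin(a)-Z*np.cos(a);return np.c_[x,y,np.cross(x,y)]
def st(p):
    d=np.array(p)-HG;c,s=np.cos(YAW),np.sin(YAW);return d[0]*c+d[1]*s,d[0]*s-d[1]*c,d[2]
def delta(p,R,frm=None):
    o=sensors.observe();p0,R0=(o['position'],o['tool_rot']) if frm is None else frm
    tr=R0.T@(np.array(p)-p0);dr=Ro.from_matrix(R0.T@R).as_rotvec()
    print('tr',np.round(tr,4).tolist(),'dr',np.round(dr,3).tolist(),'deg',round(np.degrees(np.linalg.norm(dr)),1),'len',round(np.linalg.norm(tr),3));return np.array(p),R
def now():
    o=sensors.observe();print('t',round(o['time_s'],2),'p',np.round(o['position'],4),'F',np.round(o['ft_force'],1),'w',round(o['grip_width'],4),'q',np.round(o['q']))
E
python3 - <<'E'
from h import *
f=delta([.188,.30,.28],toolR());f=delta([.514,.002,.26],toolR(),f)
E
```

```text
tr [-0.0874, -0.2036, 0.0742] dr [-0.487, -0.001, 0.001] deg 27.9 len 0.234
tr [0.02, -0.34, 0.2819] dr [0.0, 0.0, 0.0] deg 0.0 len 0.442
```

```bash
python3 -m crank '{"hand":[0,0,0,0,0],"translation":[[-0.017,-0.041,0.015],[-0.035,-0.081,0.03],[-0.052,-0.122,0.045],[-0.07,-0.163,0.059],[-0.087,-0.204,0.074]],"dr":[[-0.097,0,0],[-0.195,0,0],[-0.292,0,0],[-0.39,0,0],[-0.487,-0.001,0.001]]}' 40
python3 -m crank '{"hand":[0,0,0,0,0],"translation":[[0,-0.034,0.028],[0,-0.068,0.056],[0.01,-0.102,0.085],[0.01,-0.136,0.113],[0.01,-0.17,0.141]],"dr":[[0,0,0],[0,0,0],[0,0,0],[0,0,0],[0,0,0]]}'
python3 -m crank '{"hand":[0,0,0,0,0],"translation":[[0,-0.034,0.028],[0,-0.068,0.056],[0.01,-0.102,0.085],[0.01,-0.136,0.113],[0.01,-0.17,0.141]],"dr":[[0,0,0],[0,0,0],[0,0,0],[0,0,0],[0,0,0]]}'
python3 -m crank '{"hand":[0,0,0],"translation":[[0,0,0],[0,0,0],[0,0,0]],"dr":[[0,0,0],[0,0,0],[0,0,0]]}'
cat > look.py <<'E'
import sys
from h import *
now()
o=snap("wrist",sys.argv[1] if len(sys.argv)>1 else None);P=cloud(o);z=P[...,2]
hsv=cv2.cvtColor(o['im'],cv2.COLOR_BGR2HSV);S,V=hsv[...,1].astype(int),hsv[...,2].astype(int)
print('cream');m=(z>.08)&(z<.2)&(S<120)&(V>140)
n,l,s,c=cv2.connectedComponentsWithStats(m.astype(np.uint8))
for i in range(1,n):
    if s[i,4]>100:
        zz=np.nanmedian(z[l==i]);p=np.nanmedian(P[l==i],0);print(np.round(c[i]),s[i],'med',np.round(p,4),'ray',np.round(plane(o,c[i],zz)[0],4),'stz',np.round(st(p),4))
E
python3 look.py w1
```

```text
time_s: 0.65
position: [0.1872, 0.2982, 0.2803]
tool_rot: [[0.001, -0.142, 0.99], [0.001, 0.99, 0.142], [-1.0, 0.001, 0.001]]
ft_force: [1.3, 0.4, 0.5]
grip_width: 0.0855
time_s: 1.15
position: [0.3517, 0.1493, 0.2697]
tool_rot: [[0.001, -0.137, 0.991], [0.001, 0.991, 0.137], [-1.0, 0.001, 0.001]]
ft_force: [0.8, 0.8, -0.2]
grip_width: 0.0852
time_s: 1.65
position: [0.5149, 0.0005, 0.2594]
tool_rot: [[0.0, -0.137, 0.991], [0.001, 0.991, 0.137], [-1.0, 0.001, 0.0]]
ft_force: [0.1, 0.9, 1.1]
grip_width: 0.0853
time_s: 1.95
position: [0.5133, 0.0026, 0.26]
tool_rot: [[0.001, -0.138, 0.99], [0.001, 0.99, 0.138], [-1.0, 0.001, 0.001]]
ft_force: [0.9, 0.4, 0.4]
grip_width: 0.0856
t 1.95 p [0.5133 0.0026 0.26  ] F [0.9 0.4 0.4] w 0.0856 q [ -13.   16.   72.    0.   92. -111.]
cream
[499. 166.] [476 164  47   5 178] med [0.4666 0.21   0.1125] ray [0.4667 0.2105 0.1125] stz [ 0.2717 -0.0445  0.0125]
[276. 195.] [ 252  172   48   46 1729] med [5.139e-01 1.000e-04 1.562e-01] ray [5.138e-01 1.000e-04 1.562e-01] stz [ 0.0573 -0.0264  0.0562]
[309. 228.] [299 218  21  22 358] med [0.5558 0.0404 0.1095] ray [0.556  0.0404 0.1095] stz [0.0914 0.0206 0.0095]
[349. 237.] [338 227  22  21 341] med [0.5592 0.0825 0.1096] ray [0.5595 0.0825 0.1096] stz [0.1326 0.0297 0.0096]
[378. 240.] [368 229  21  22 333] med [0.5582 0.1128 0.1095] ray [0.5585 0.113  0.1095] stz [0.1629 0.0329 0.0095]
[277. 240.] [266 230  22  22 349] med [0.5737 0.0089 0.1096] ray [0.5737 0.0089 0.1096] stz [0.0578 0.034  0.0096]
[483. 252.] [462 249  43   7 173] med [0.5559 0.223  0.1128] ray [0.5559 0.2226 0.1128] stz [0.2723 0.0457 0.0128]
```

View pics/w1.png

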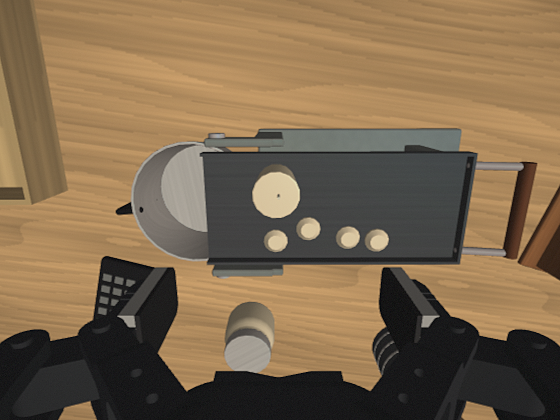

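The wrist view shows the candle at (276,195), four drips at (276,240), (309,228), (348,237) and (377,240), the tray level in the image (so the yaw is right), and the handle at about (520,212). The measured heights match the given sizes.

```bash
python3 -m crank '{"hand":[0,0,0,0,0],"translation":[[0.04,-0.002,0],[0.08,-0.002,0],[0.11,-0.002,0],[0.138,-0.002,0],[0.138,-0.002,0]],"dr":[[0,0,0],[0,0,0],[0,0,0],[0,0,0],[0,0,0]]}' 40
python3 -m crank '{"hand":[255,255,255,255,255],"translation":[[0,0,0],[0,0,0],[0,0,0],[0,0,0],[0,0,0]],"dr":[[0,0,0],[0,0,0],[0,0,0],[0,0,0],[0,0,0]]}' 40
python3 -m crank '{"hand":[255,255,255,255,255],"translation":[[0,0,0],[0,0,0],[0,0,0],[0,0,0],[0,0,0]],"dr":[[0,0,0],[0,0,0],[0,0,0],[0,0,0],[0,0,0]]}' 40
```

```text
time_s: 2.5
position: [0.5121, 0.0013, 0.1196]
tool_rot: [[-0.005, -0.139, 0.99], [0.002, 0.99, 0.139], [-1.0, 0.003, -0.004]]
ft_force: [0.5, 0.6, -0.6]
grip_width: 0.0853
time_s: 3.0
position: [0.5146, 0.0001, 0.1224]
tool_rot: [[0.002, -0.138, 0.99], [0.001, 0.99, 0.138], [-1.0, 0.0, 0.002]]
ft_force: [-0.4, 0.3, 0.4]
grip_width: 0.0123
time_s: 3.5
position: [0.5144, 0.0001, 0.1219]
tool_rot: [[0.001, -0.138, 0.99], [0.001, 0.99, 0.138], [-1.0, 0.001, 0.001]]
ft_force: [-1.0, 0.5, -0.2]
grip_width: 0.0001
```

```bash
python3 -m crank '{"hand":[255,255,0,0,0],"translation":[[-0.05,0,0],[-0.1,0,0],[-0.138,0,0],[-0.138,0,0],[-0.138,0,0]],"dr":[[0,0,0],[0,0,0],[0,0,0],[0,0,0],[0,0,0]]}' 40
python3 look.py w2
```

```text
time_s: 4.0
position: [0.5142, 0.0, 0.26]
tool_rot: [[0.002, -0.138, 0.99], [0.001, 0.99, 0.138], [-1.0, 0.0, 0.002]]
ft_force: [0.4, 1.4, -0.7]
grip_width: 0.0433
t 4.0 p [0.5142 0.     0.26  ] F [ 0.4  1.4 -0.7] w 0.0433 q [ -13.   16.   72.    0.   92. -111.]
cream
[502. 165.] [479 162  47   6 227] med [0.4664 0.211  0.1128] ray [0.4663 0.2103 0.1128] stz [ 0.2727 -0.0446  0.0128]
[279. 193.] [ 255  171   48   46 1740] med [5.133e-01 1.000e-04 1.563e-01] ray [5.133e-01 1.000e-04 1.563e-01] stz [ 0.0574 -0.0271  0.0563]
[311. 227.] [300 216  23  23 390] med [0.5557 0.0397 0.1093] ray [0.5557 0.0397 0.1093] stz [0.0907 0.0203 0.0093]
[351. 236.] [340 225  23  23 368] med [0.5592 0.0818 0.1094] ray [0.5593 0.0818 0.1094] stz [0.1319 0.0296 0.0094]
[279. 239.] [268 229  22  22 376] med [0.5732 0.0083 0.1094] ray [0.5735 0.0083 0.1094] stz [0.0572 0.0334 0.0094]
[380. 239.] [369 228  23  22 359] med [0.5579 0.1123 0.1096] ray [0.5581 0.1122 0.1096] stz [0.1624 0.0325 0.0096]
[486. 251.] [464 248  44   8 246] med [0.5558 0.2226 0.1126] ray [0.5559 0.2225 0.1126] stz [0.2719 0.0456 0.0126]
```

View pics/w2.png

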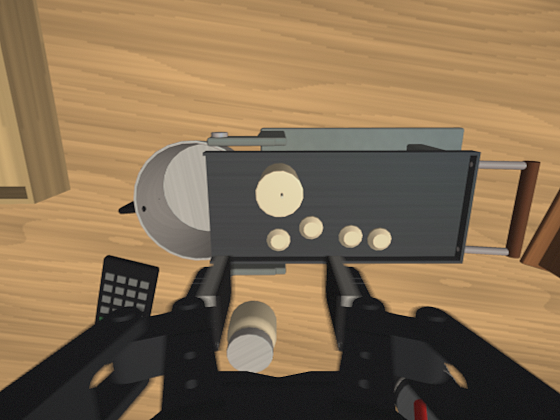

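The picture shows the candle unmoved at (279,193) and the gripper closed on nothing, so I'll check the reported TCP against where the fingers appear.

```bash
python3 - <<'E'
from h import *
ob=sensors.observe();p,R=ob['position'],ob['tool_rot'];print(p)
for n in("wrist","scene","side"):
    o=snap(n,"chk_"+n);E=o['E'];f=210/np.tan(np.radians(o['fov'])/2)
    for k in (0,-.019):
        c=E[:3,:3].T@(p+R[:,0]*k-E[:3,3]);print(n,'tcp px',np.round([f*c[0]/c[2]+o['cx'],f*c[1]/c[2]+o['cy']],1),'depth',round(c[2],3))
    P=cloud(o);
    if n!='wrist':
        near=(np.linalg.norm(P[...,:2]-p[:2],axis=2)<.15)&(P[...,2]>.2)&(P[...,2]<.36)
        q=P[near];print(n,len(q),np.round(np.percentile(q,[1,50,99],axis=0),3).tolist())
        low=q[q[:,2]<np.percentile(q[:,2],1)+.03];print('low',np.round(np.percentile(low,[2,50,98],axis=0),3).tolist())
    else:
        c=(P-p)@R; m=(abs(c[...,1])<.08)&(abs(c[...,2])<.04)&(c[...,0]>-.06)&(c[...,0]<.05);print('fingers in tool frame',m.sum(),np.round(np.percentile(c[m],[1,50,99],axis=0),3).tolist())
a=cv2.imread("pics/chk_scene.png")[90:260,160:420];b=cv2.imread("pics/chk_side.png")[60:260,140:340]
cv2.imwrite("pics/chk.png",np.hstack([cv2.resize(a,(520,340)),cv2.resize(b,(270,340))])[:, :790])
E
```

```text
[5.13800077e-01 6.68559866e-05 2.58875915e-01]
wrist tcp px [279.3 239. ] depth 0.195
wrist tcp px [279.4 252.6] depth 0.177
fingers in tool frame 1425 [[-0.06, -0.039, -0.011], [-0.054, 0.024, -0.006], [-0.043, 0.037, 0.011]]
scene tcp px [260.8 144. ] depth 0.932
scene tcp px [260.4 138.1] depth 0.916
scene 492 [[0.498, -0.055, 0.304], [0.52, 0.03, 0.347], [0.535, 0.062, 0.359]]
low [[0.502, -0.04, 0.302], [0.52, 0.03, 0.319], [0.53, 0.044, 0.334]]
side tcp px [230.6 159.8] depth 1.045
side tcp px [230.  153.2] depth 1.031
side 230 [[0.498, -0.066, 0.303], [0.518, -0.044, 0.329], [0.535, 0.035, 0.36]]
low [[0.499, -0.047, 0.303], [0.516, -0.04, 0.318], [0.53, 0.034, 0.332]]
```

View pics/chk.png

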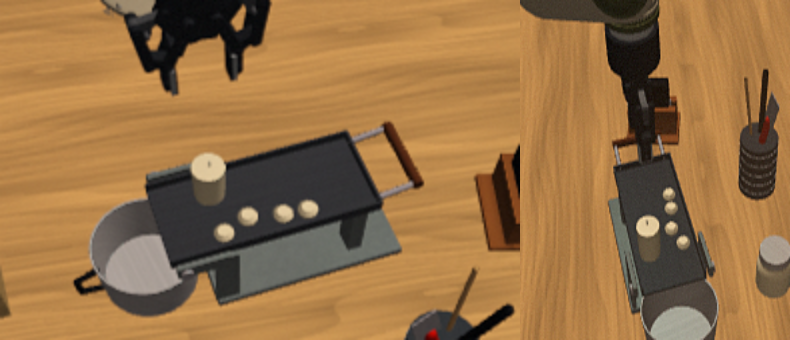

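The zoom shows the fingertips hanging about 45 mm higher than the reported TCP; laterally they are right. The real tips measure z≈0.302 against 0.259 reported, in all three cameras. I'll measure the offset with the fingers shut.

```bash
for i in 1 2; do python3 -m crank '{"hand":[255,255,255,255,255],"translation":[[0,0,0],[0,0,0],[0,0,0],[0,0,0],[0,0,0]],"dr":[[0,0,0],[0,0,0],[0,0,0],[0,0,0],[0,0,0]]}' 40|tail -1; done
cat > tip.py <<'E'
from h import *
ob=sensors.observe();p,R=ob['position'],ob['tool_rot'];print(p,ob['grip_width'])
for n in("wrist","scene","side"):
    o=snap(n);c=(cloud(o)-p)@R
    m=(abs(c[...,1])<.09)&(abs(c[...,2])<.03)&(c[...,0]>-.1)&(c[...,0]<.04)
    q=c[m];q=q[q[:,0]>np.sort(q[:,0])[-1]-.012]
    print(n,m.sum(),'max x sorted',np.round(np.sort(c[m][:,0])[-12:],4).tolist(),'tip mean yz',np.round(q.mean(0),4),np.round(q.min(0),3),np.round(q.max(0),3))
E
python3 tip.py
```

```text
grip_width: 0.0019
grip_width: -0.0004
[ 5.14239984e-01 -1.38459682e-05  2.59941092e-01] -0.0004222915845121953
wrist 13632 max x sorted [-0.0435, -0.0435, -0.0434, -0.0434, -0.0433, -0.0432, -0.0432, -0.043, -0.043, -0.0429, -0.0428, -0.0423] tip mean yz [-0.0497 -0.0009 -0.0086] [-0.054 -0.014 -0.011] [-0.042  0.013 -0.006]
scene 492 max x sorted [-0.0441, -0.0434, -0.0434, -0.0431, -0.0427, -0.0424, -0.0419, -0.0418, -0.0417, -0.0406, -0.0406, -0.0405] tip mean yz [-0.0468  0.0007  0.0091] [-0.052 -0.012 -0.004] [-0.041  0.013  0.012]
side 165 max x sorted [-0.0431, -0.0428, -0.0423, -0.0418, -0.0413, -0.0411, -0.0396, -0.0393, -0.0386, -0.038, -0.0371, -0.036] tip mean yz [-0.0433 -0.0068 -0.0004] [-0.048 -0.013 -0.011] [-0.036  0.004  0.012]
```

Real tips lie ~41 mm behind the reported TCP along the tool x. I'll correct for that in the helper and grasp again.

```bash
cat >> h.py <<'E'
TOFF=.041  # real fingertip = reported TCP - TOFF*tool x (measured with three cameras)
_delta=delta
def delta(p,R,frm=None): return _delta(np.array(p)+TOFF*np.array(R)[:,0],R,frm)
E
python3 -m crank '{"hand":[0,0,0,0,0],"translation":[[0,0,0],[0,0,0],[0,0,0],[0,0,0],[0,0,0]],"dr":[[0,0,0],[0,0,0],[0,0,0],[0,0,0],[0,0,0]]}' 40|tail -1
python3 -m crank '{"hand":[0,0,0,0,0],"translation":[[0.04,0,0],[0.08,0,0],[0.12,0,0],[0.15,0,0],[0.177,0,0]],"dr":[[0,0,0],[0,0,0],[0,0,0],[0,0,0],[0,0,0]]}' 40
python3 -m crank '{"hand":[0,120,255,255,255],"translation":[[0,0,0],[0,0,0],[0,0,0],[0,0,0],[0,0,0]],"dr":[[0,0,0],[0,0,0],[0,0,0],[0,0,0],[0,0,0]]}' 40
python3 -m crank '{"hand":[255,255,255,255,255],"translation":[[0,0,0],[0,0,0],[0,0,0],[0,0,0],[0,0,0]],"dr":[[0,0,0],[0,0,0],[0,0,0],[0,0,0],[0,0,0]]}' 40
```

```text
grip_width: 0.0722
time_s: 6.35
position: [0.514, 0.0002, 0.0814]
tool_rot: [[0.0, -0.138, 0.99], [0.001, 0.99, 0.138], [-1.0, 0.001, 0.0]]
ft_force: [0.4, -0.2, -0.0]
grip_width: 0.0854
time_s: 6.85
position: [0.5152, 0.0001, 0.0844]
tool_rot: [[0.004, -0.138, 0.99], [0.0, 0.99, 0.138], [-1.0, -0.0, 0.004]]
ft_force: [-0.1, 0.8, 5.1]
grip_width: 0.0402
time_s: 7.35
position: [0.5152, 0.0001, 0.0843]
tool_rot: [[0.004, -0.138, 0.99], [0.0, 0.99, 0.138], [-1.0, -0.0, 0.004]]
ft_force: [0.3, 0.0, 4.5]
grip_width: 0.0404
```

```bash
python3 - <<'E'
from h import *
now();s=sensors.observe()['position'][2]-.041;print('tip z',s)
f=delta([.514,0,.21],toolR());f=delta([.472,-.371,.21],toolR(),f);delta([.472,-.371,.039],toolR(),f)
E
```

```text
t 7.35 p [5.152e-01 1.000e-04 8.430e-02] F [0.3 0.  4.5] w 0.0404 q [ -13.   25.   90.    0.   65. -111.]
tip z 0.04334633787918466
tr [-0.0847, 0.0, -0.0009] dr [0.0, 0.004, 0.0] deg 0.2 len 0.085
tr [0.0, -0.3617, -0.0926] dr [0.0, 0.0, 0.0] deg 0.0 len 0.373
tr [0.171, 0.0, 0.0] dr [0.0, 0.0, 0.0] deg 0.0 len 0.171
```

```bash
python3 -m crank '{"hand":[255,255,255,255,255],"translation":[[-0.03,0,0],[-0.06,0,0],[-0.085,0,0],[-0.085,-0.04,-0.01],[-0.085,-0.08,-0.02]],"dr":[[0,0,0],[0,0,0],[0,0,0],[0,0,0],[0,0,0]]}' 40
python3 -m crank '{"hand":[255,255,255,255,255],"translation":[[0,-0.045,-0.012],[0,-0.09,-0.024],[0,-0.135,-0.036],[0,-0.18,-0.048],[0,-0.225,-0.06]],"dr":[[0,0,0],[0,0,0],[0,0,0],[0,0,0],[0,0,0]]}' 40
python3 -m crank '{"hand":[255,255,255,255,255],"translation":[[0,-0.04,-0.01],[0.03,-0.057,-0.013],[0.07,-0.057,-0.013],[0.11,-0.057,-0.013],[0.11,-0.057,-0.013]],"dr":[[0,0,0],[0,0,0],[0,0,0],[0,0,0],[0,0,0]]}' 40
python3 -m crank '{"hand":[255,255,255,255,255],"translation":[[0.02,0,0],[0.04,0,0],[0.06,0,0],[0.06,0,0],[0.06,0,0]],"dr":[[0,0,0],[0,0,0],[0,0,0],[0,0,0],[0,0,0]]}' 40
python3 -m crank '{"hand":[200,100,0,0,0],"translation":[[0,0,0],[0,0,0],[0,0,0],[0,0,0],[0,0,0]],"dr":[[0,0,0],[0,0,0],[0,0,0],[0,0,0],[0,0,0]]}' 40
python3 -m crank '{"hand":[0,0,0,0,0],"translation":[[0,0,0],[-0.04,0,0],[-0.09,0,0],[-0.14,0,0],[-0.171,0,0]],"dr":[[0,0,0],[0,0,0],[0,0,0],[0,0,0],[0,0,0]]}' 40
python3 look.py|head -1; python3 - <<'E'
from h import *
o=snap("scene","s2");P=cloud(o);z=P[...,2]
hsv=cv2.cvtColor(o['im'],cv2.COLOR_BGR2HSV);S,V=hsv[...,1].astype(int),hsv[...,2].astype(int)
m=(P[...,1]<-.25)&(P[...,1]>-.48)&(z>.03)&(z<.1)&(S<100)&(V>150);blobs(m,P,o)
cv2.imwrite("pics/s2c.png",cv2.resize(o['im'][100:320,60:460],(800,440)))
f=delta(tray(.30,0,.115),toolR());
print(tray(.3,0,.012)) 
# stand/scraper measured
q=(z>.08)&(abs(P[...,0]-.555)<.1)&(abs(P[...,1]-.4)<.08);print('scraper',rect(q,P),np.nanmax(z[q]))
q=(z>.10)&(abs(P[...,0]-.555)<.1)&(abs(P[...,1]-.4)<.08);print('scraper top',rect(q,P),np.nanmedian(P[q],0))
q=(z>.05)&(z<.07)&(abs(P[...,0]-.555)<.1)&(abs(P[...,1]-.4)<.08);print('rails',rect(q,P),np.nanmedian(P[q],0))
E
```

```text
time_s: 7.85
position: [0.5058, -0.0824, 0.1693]
tool_rot: [[0.004, -0.14, 0.99], [-0.0, 0.99, 0.14], [-1.0, -0.001, 0.004]]
ft_force: [0.8, -0.2, -0.7]
grip_width: 0.0399
time_s: 8.35
position: [0.4766, -0.3149, 0.1683]
tool_rot: [[0.002, -0.138, 0.99], [0.0, 0.99, 0.138], [-1.0, -0.0, 0.002]]
ft_force: [0.8, 0.8, -2.0]
grip_width: 0.04
time_s: 8.85
position: [0.4701, -0.3692, 0.0533]
tool_rot: [[-0.005, -0.137, 0.991], [0.008, 0.99, 0.137], [-1.0, 0.009, -0.004]]
ft_force: [0.6, 0.9, 0.1]
grip_width: 0.0405
time_s: 9.35
position: [0.4731, -0.3719, -0.0004]
tool_rot: [[0.003, -0.138, 0.99], [-0.001, 0.99, 0.138], [-1.0, -0.001, 0.003]]
ft_force: [0.4, -0.3, -0.7]
grip_width: 0.04
time_s: 9.85
position: [0.4723, -0.3712, -0.0022]
tool_rot: [[0.001, -0.138, 0.99], [0.001, 0.99, 0.138], [-1.0, 0.001, 0.001]]
ft_force: [0.6, 0.3, -0.7]
grip_width: 0.0854
time_s: 10.35
position: [0.4726, -0.3718, 0.1726]
tool_rot: [[0.004, -0.138, 0.99], [-0.003, 0.99, 0.138], [-1.0, -0.003, 0.004]]
ft_force: [0.3, 0.2, 0.1]
grip_width: 0.0854
t 10.35 p [ 0.4726 -0.3718  0.1726] F [0.3 0.2 0.1] w 0.0854 q [ -50.   28.   68.    0.   84. -147.]
[115.9 204.1] [108 198  17  13 169] [ 0.4722 -0.3681  0.0585] zmax 0.069
tr [-0.004, 0.6063, 0.1181] dr [0.0, 0.006, 0.007] deg 0.5 len 0.618
[0.50676664 0.24415284 0.112     ]
scraper (array([550.3, 405.2]), array([26.5, 82.6]), 81.2) 0.11276812520747292
scraper top (array([550.3, 405.2]), array([26.5, 79.2]), 81.2) [0.55291439 0.40343595 0.1080694 ]
rails (array([550.8, 406.3]), array([ 50., 111.]), 81.6) [0.57568369 0.39188605 0.05844117]
```

View pics/s2c.png

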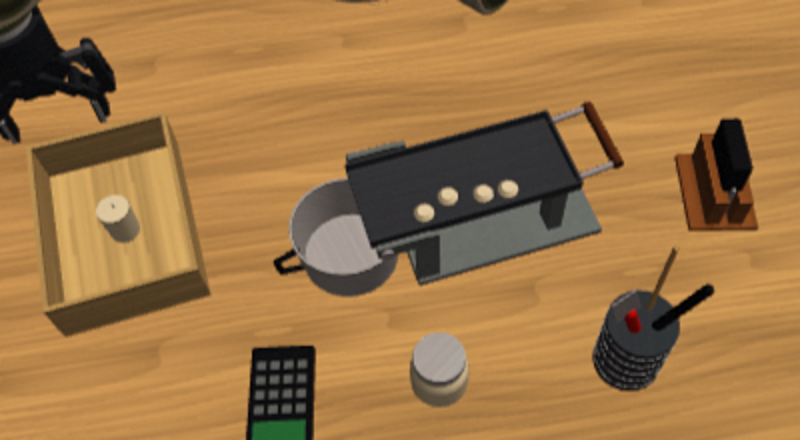

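Scene crop: the candle stands in the middle of the crate at (115,212), the four drips and the cup are unchanged, and the scraper hangs in its stand at (733,155). Next is the handle.

```bash
for i in 1 2 3; do :; done
python3 -m crank '{"hand":[0,0,0,0,0],"translation":[[0,0.04,0.008],[0,0.08,0.016],[0,0.12,0.024],[0,0.16,0.032],[0,0.2,0.04]],"dr":[[0,0,0],[0,0,0],[0,0,0],[0,0,0],[0,0,0]]}' 40|head -2
python3 -m crank '{"hand":[0,0,0,0,0],"translation":[[0,0.04,0.008],[0,0.08,0.016],[0,0.12,0.024],[0,0.16,0.032],[0,0.2,0.04]],"dr":[[0,0,0],[0,0,0],[0,0,0],[0,0,0],[0,0,0]]}'|head -2
python3 -m crank '{"hand":[120,120,120,120,120],"translation":[[0,0.04,0.008],[0,0.08,0.016],[0,0.12,0.024],[0,0.16,0.031],[0,0.206,0.038]],"dr":[[0,0,0],[0,0,0],[0,0,0],[0,0,0],[0,0,0]]}'|head -2
python3 -m crank '{"hand":[120,120,120,120,120],"translation":[[0,0,0],[0,0,0],[0,0,0],[0,0,0],[0,0,0]],"dr":[[0,0,0],[0,0,0],[0,0,0],[0,0,0],[0,0,0]]}'
python3 - <<'E'
from h import *
o=snap("wrist","w3");P=cloud(o);z=P[...,2]
hsv=cv2.cvtColor(o['im'],cv2.COLOR_BGR2HSV);S,V=hsv[...,1].astype(int),hsv[...,2].astype(int)
m=(z>.106)&(z<.125)&(S>110)&(V>40)&(P[...,1]>.2)&(P[...,1]<.3);blobs(m,P,o,100);print(rect(m,P))
f=delta(tray(.30,0,-.007),toolR())
E
```

```text
time_s: 10.95
position: [0.4836, -0.1659, 0.1677]
time_s: 11.45
position: [0.4956, 0.0376, 0.168]
time_s: 11.95
position: [0.505, 0.2464, 0.1681]
time_s: 12.45
position: [0.5057, 0.2442, 0.1691]
tool_rot: [[0.001, -0.136, 0.991], [0.001, 0.991, 0.136], [-1.0, 0.001, 0.001]]
ft_force: [0.0, 0.3, -0.3]
grip_width: 0.045
[277.3 210.4] [ 267  145   21  135 2463] [0.5039 0.2428 0.1193] zmax 0.1224
(array([508.2, 243. ]), array([98.6, 13.9]), 7.7)
tr [0.1172, -0.0004, 0.0009] dr [-0.001, 0.001, -0.001] deg 0.1 len 0.117
```

View pics/w3.png

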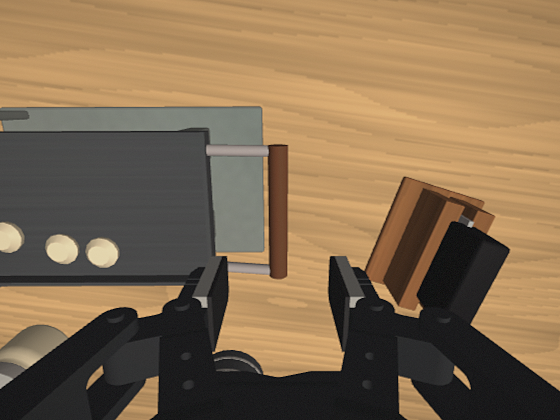

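The wrist view shows the handle bar vertical at column 277 (rows 145–278), centred between the jaws, with the stand at about (435,245). Going down to grip it.

```bash
python3 -m crank '{"hand":[120,120,120,120,120],"translation":[[0.03,0,0],[0.06,-0.001,0],[0.09,-0.001,0],[0.117,-0.001,0.001],[0.117,-0.001,0.001]],"dr":[[0,0,0],[0,0,0],[0,0,0],[0,0,0],[0,0,0]]}'
python3 -m crank '{"hand":[255,255,255,255,255],"translation":[[0,0,0],[0,0,0],[0,0,0],[0,0,0],[0,0,0]],"dr":[[0,0,0],[0,0,0],[0,0,0],[0,0,0],[0,0,0]]}' 60
python3 - <<'E'
from h import *
now();print('tip in tray',st(sensors.observe()['position']+[0,0,.041]))
s,h=.2985,-.048
for a in np.arange(1,6)*.046: print(np.round([-(s*np.sin(a)+h*np.cos(a)-h),s*np.cos(a)-h*np.sin(a)-s],4),round(a,3))
E
```

```text
time_s: 13.0
position: [0.505, 0.2435, 0.0492]
tool_rot: [[-0.005, -0.137, 0.991], [-0.001, 0.991, 0.137], [-1.0, 0.0, -0.005]]
ft_force: [0.3, 0.4, 0.5]
grip_width: 0.0452
time_s: 13.5
position: [0.5077, 0.2443, 0.0539]
tool_rot: [[0.004, -0.138, 0.99], [0.001, 0.99, 0.138], [-1.0, 0.0, 0.005]]
ft_force: [-0.5, -4.1, 6.7]
grip_width: 0.012
t 13.5 p [0.5077 0.2443 0.0539] F [-0.5 -4.1  6.7] w 0.012 q [ 14.  31.  84.  -0.  65. -84.]
tip in tray (np.float64(0.30005273336622845), np.float64(0.0009698071653597914), np.float64(-0.005102217825119243))
[-0.0138  0.0019] 0.046
[-0.0276  0.0031] 0.092
[-0.0415  0.0038] 0.138
[-0.0554  0.0037] 0.184
[-0.0693  0.0031] 0.23
```

```bash
python3 -m crank '{"hand":[255,255,255,255,255],"translation":[[-0.014,0.002,0],[-0.028,0.003,0],[-0.042,0.004,0],[-0.055,0.004,0],[-0.069,0.003,0]],"dr":[[0,0,0.046],[0,0,0.092],[0,0,0.138],[0,0,0.184],[0,0,0.23]]}'
python3 -m crank '{"hand":[255,255,255,255,255],"translation":[[-0.014,0.002,0],[-0.028,0.003,0],[-0.042,0.004,0],[-0.055,0.004,0],[-0.069,0.003,0]],"dr":[[0,0,0.046],[0,0,0.092],[0,0,0.138],[0,0,0.184],[0,0,0.23]]}'
python3 -m crank '{"hand":[255,255,255,255,255],"translation":[[0,0,0],[0,0,0],[-0.003,0,0],[-0.003,0,0],[-0.003,0,0]],"dr":[[0,0,0],[0,0,0],[0,0,0],[0,0,0],[0,0,0]]}'
cat > tilt.py <<'E'
from h import *
now()
o=snap("scene");P=cloud(o)
q=P.reshape(-1,3);q=q[~np.isnan(q[:,0])];d=q-HG;c,s=np.cos(YAW),np.sin(YAW)
S=d[:,0]*c+d[:,1]*s;T=d[:,0]*s-d[:,1]*c;Z=d[:,2]
r=np.hypot(S,Z);m=(abs(T)<.04)&(r>.05)&(r<.23)&(Z>-.02)&(Z<.2)&(S>0)
A,B=np.polyfit(S[m],Z[m],1)
for _ in range(4):
    k=abs(Z[m]-A*S[m]-B)<.006 if _ else np.ones(m.sum(),bool); A,B=np.polyfit(S[m][k],Z[m][k],1)
print('tilt',np.arctan(A),'offset',B,k.sum(),m.sum())
E
python3 tilt.py
```

```text
time_s: 14.0
position: [0.5071, 0.2476, 0.1214]
tool_rot: [[-0.028, -0.134, 0.991], [0.229, 0.964, 0.137], [-0.973, 0.231, 0.003]]
ft_force: [6.4, 3.2, -11.9]
grip_width: 0.0119
time_s: 14.5
position: [0.5089, 0.2351, 0.1895]
tool_rot: [[-0.058, -0.124, 0.991], [0.443, 0.886, 0.137], [-0.895, 0.447, 0.004]]
ft_force: [8.0, 8.7, -12.1]
grip_width: 0.012
time_s: 15.0
position: [0.5087, 0.2344, 0.1906]
tool_rot: [[-0.059, -0.124, 0.99], [0.441, 0.887, 0.138], [-0.895, 0.445, 0.002]]
ft_force: [9.3, 9.8, -12.8]
grip_width: 0.0118
t 15.0 p [0.5087 0.2344 0.1906] F [  9.3   9.8 -12.8] w 0.0118 q [  -1.   22.   80.   26.   83. -104.]
tilt 0.448623930360786 offset -0.0023886867754653557 1971 2171
```

```bash
python3 -m crank '{"hand":[120,120,120,120,120],"translation":[[0,0,0],[0,0,0],[0,0,0],[0,0,0],[0,0,0]],"dr":[[0,0,0],[0,0,0],[0,0,0],[0,0,0],[0,0,0]]}'|tail -2
python3 -m crank '{"hand":[120,120,120,120,0],"translation":[[-0.02,0,0],[-0.05,0,0],[-0.08,0,0],[-0.08,0,0],[-0.08,0,0]],"dr":[[0,0,0],[0,0,0],[0,0,0],[0,0,0],[0,0,0]]}'
python3 tilt.py
python3 - <<'E'
from h import *
f=delta([.545,.38,.25],toolR(0,np.radians(81.2)))
E
```

```text
ft_force: [-0.3, 1.0, -0.8]
grip_width: 0.0452
time_s: 16.05
position: [0.5129, 0.1979, 0.2632]
tool_rot: [[-0.06, -0.124, 0.991], [0.44, 0.887, 0.137], [-0.896, 0.444, 0.001]]
ft_force: [0.2, 0.6, -0.6]
grip_width: 0.0584
t 16.05 p [0.5129 0.1979 0.2632] F [ 0.2  0.6 -0.6] w 0.0584 q [  -5.   19.   72.   26.   95. -103.]
tilt 0.44936025161499116 offset -0.0025286274749991493 1972 2175
tr [0.1261, 0.1335, 0.0572] dr [0.286, -0.067, -0.458] deg 31.2 len 0.192
```

```bash
python3 -m crank '{"hand":[0,0,0,0,0],"translation":[[-0.04,0.02,0],[-0.01,0.055,0.015],[0.03,0.085,0.03],[0.07,0.11,0.045],[0.1,0.125,0.052]],"dr":[[0,0,0],[0.07,-0.017,-0.114],[0.14,-0.033,-0.229],[0.21,-0.05,-0.343],[0.286,-0.067,-0.458]]}'|head -3
python3 -m crank '{"hand":[0,0,0],"translation":[[0,0,0],[0,0,0],[0,0,0]],"dr":[[0,0,0],[0,0,0],[0,0,0]]}'|head -3
python3 - <<'E'
from h import *
o=snap("wrist","w4");P=cloud(o);z=P[...,2];x=P[...,0];y=P[...,1]
n=(abs(x-.55)<.08)&(abs(y-.405)<.08)
m=n&(z>.103)&(z<.12);p=rect(m,P);print('grip top',p,np.nanmedian(z[m]))
m=n&(z>.05)&(z<.066);print('rails',rect(m,P),np.nanmedian(z[m]))
f=delta([.550,.405,.071],toolR(0,np.radians(81.2)))
E
```

```text
time_s: 16.6
position: [0.5421, 0.3628, 0.2273]
tool_rot: [[0.001, 0.154, 0.988], [-0.005, 0.988, -0.154], [-1.0, -0.005, 0.002]]
time_s: 16.9
position: [0.543, 0.3595, 0.2294]
tool_rot: [[0.001, 0.152, 0.988], [-0.0, 0.988, -0.152], [-1.0, 0.0, 0.001]]
grip top (array([549.7, 403.5]), array([26.3, 80.4]), 80.6) 0.11111543977106408
rails (array([550.4, 404.2]), array([ 48.1, 110.1]), 80.7) 0.06118961249800481
tr [0.2, 0.0463, -0.0007] dr [-0.0, 0.002, -0.001] deg 0.1 len 0.205
```

View pics/w4.png

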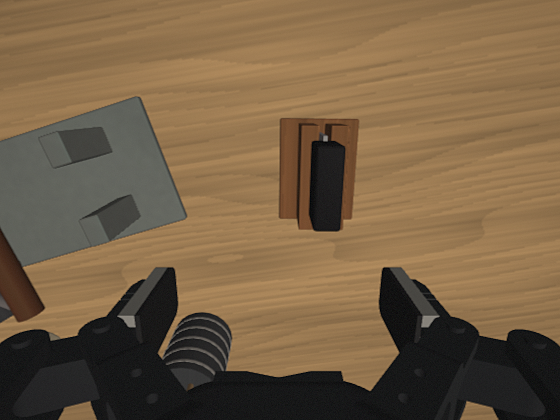

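The wrist view shows the scraper's grip block at (327,185), parked in the slot between the rails and aligned with the jaws.

```bash
python3 -m crank '{"hand":[0,0,0,0,0],"translation":[[0.02,0.025,0],[0.06,0.045,0],[0.1,0.045,0],[0.14,0.045,0],[0.18,0.045,0]],"dr":[[0.005,0,0],[0.009,0,0],[0.009,0,0],[0.009,0,0],[0.009,0,0]]}'|head -3
python3 -m crank '{"hand":[0,0,0,0,0],"translation":[[0.01,0,0],[0.02,0,0],[0.02,0,0],[0.02,0,0],[0.02,0,0]],"dr":[[0,0,0],[0,0,0],[0,0,0],[0,0,0],[0,0,0]]}'
python3 -m crank '{"hand":[255,255,255,255,255],"translation":[[0,0,0],[0,0,0],[0,0,0],[0,0,0],[0,0,0]],"dr":[[0,0,0],[0,0,0],[0,0,0],[0,0,0],[0,0,0]]}' 80
python3 -m crank '{"hand":[255,255],"translation":[[0,0,0],[0,0,0]],"dr":[[0,0,0],[0,0,0]]}' 80
```

```text
time_s: 17.45
position: [0.5508, 0.4031, 0.0491]
tool_rot: [[0.003, 0.163, 0.987], [0.001, 0.987, -0.163], [-1.0, 0.001, 0.003]]
time_s: 17.95
position: [0.5508, 0.4049, 0.0313]
tool_rot: [[0.004, 0.161, 0.987], [0.001, 0.987, -0.161], [-1.0, 0.002, 0.004]]
ft_force: [0.7, 0.2, -0.4]
grip_width: 0.0855
time_s: 18.45
position: [0.5502, 0.4046, 0.0296]
tool_rot: [[0.002, 0.161, 0.987], [-0.0, 0.987, -0.161], [-1.0, 0.0, 0.002]]
ft_force: [0.2, -0.5, 3.9]
grip_width: 0.0251
time_s: 18.65
position: [0.5501, 0.4046, 0.0296]
tool_rot: [[0.001, 0.161, 0.987], [-0.0, 0.987, -0.161], [-1.0, 0.0, 0.001]]
ft_force: [-0.5, 0.0, 2.5]
grip_width: 0.0252
```

```bash
cat >> h.py <<'E'
EDGE=.0146 # blade edge beyond reported TCP along tool x
def blade(s,t,h,a=.449,frm=None,lean=0.): return _delta(tray(s,t,h+EDGE,a),toolR(a),frm)
E
python3 - <<'E'
from h import *
f=_delta([.5501,.4046,.35],toolR(0,np.radians(80.7)))
f=blade(.19,.004,.10,frm=f);f=blade(.20,.004,.006,frm=f)
E
```

```text
Traceback (most recent call last):
NameError: name '_delta' is not defined. Did you mean: 'delta'?
```

```bash
sed -i 's/_delta/rdelta/g' h.py
python3 - <<'E'
from h import *
f=rdelta([.5501,.4046,.35],toolR(0,np.radians(80.7)))
f=blade(.19,.004,.10,frm=f);print(f[0]);f=blade(.20,.004,.006,frm=f)
E
```

```text
tr [-0.3204, 0.0, 0.0004] dr [0.0, 0.001, -0.0] deg 0.1 len 0.32
tr [0.0643, -0.3347, 0.0398] dr [-0.295, 0.067, 0.446] deg 30.9 len 0.343
[0.53527302 0.06782108 0.28571336]
tr [0.094, 0.01, -0.0] dr [0.0, 0.0, 0.0] deg 0.0 len 0.095
```

```bash
python3 -m crank '{"hand":[255,255,255,255,255],"translation":[[-0.03,0,0],[-0.06,0,0],[-0.1,0,0],[-0.15,0,0],[-0.2,0,0]],"dr":[[0,0,0],[0,0,0],[0,0,0],[0,0,0],[0,0,0]]}'
python3 -m crank '{"hand":[255,255,255,255,255],"translation":[[-0.04,0,0],[-0.08,0,0],[-0.12,0,0],[-0.12,-0.04,0.005],[-0.12,-0.08,0.01]],"dr":[[0,0,0],[0,0,0],[0,0,0],[0,0,0],[0,0,0]]}'|head -3
python3 -m crank '{"hand":[255,255,255,255,255],"translation":[[0,-0.04,0.005],[0,-0.08,0.01],[0,-0.12,0.015],[0.01,-0.16,0.02],[0.03,-0.2,0.025]],"dr":[[-0.059,0.013,0.089],[-0.118,0.027,0.178],[-0.177,0.04,0.268],[-0.236,0.054,0.357],[-0.295,0.067,0.446]]}'
python3 -m crank '{"hand":[255,255],"translation":[[0,0,0],[0,0,0]],"dr":[[0,0,0],[0,0,0]]}'
python3 tilt.py; python3 - <<'E'
from h import *
f=blade(.20,.004,.05);f=blade(.20,.004,.006,frm=f)
o=snap("wrist","w5");snap("side","sd5")
ob=sensors.observe();c=(cloud(o)-ob['position'])@ob['tool_rot']
m=(abs(c[...,1])<.02)&(abs(c[...,2])<.07)&(c[...,0]>-.06)&(c[...,0]<.03);print(m.sum(),np.round(np.percentile(c[m],[1,50,99.5],axis=0),4).tolist())
E
```

```text
time_s: 19.15
position: [0.5492, 0.4044, 0.2305]
tool_rot: [[-0.001, 0.161, 0.987], [-0.001, 0.987, -0.161], [-1.0, -0.001, -0.0]]
ft_force: [1.9, 0.5, -0.9]
grip_width: 0.0252
time_s: 19.65
position: [0.547, 0.324, 0.3497]
tool_rot: [[0.003, 0.159, 0.987], [0.0, 0.987, -0.159], [-1.0, 0.001, 0.003]]
time_s: 20.15
position: [0.5389, 0.1212, 0.3205]
tool_rot: [[-0.055, -0.128, 0.99], [0.433, 0.891, 0.139], [-0.9, 0.436, 0.006]]
ft_force: [2.4, 0.4, -1.1]
grip_width: 0.0252
time_s: 20.35
position: [0.5393, 0.1212, 0.3186]
tool_rot: [[-0.059, -0.12, 0.991], [0.43, 0.893, 0.134], [-0.901, 0.434, -0.001]]
ft_force: [0.6, 1.1, 0.2]
grip_width: 0.0252
t 20.35 p [0.5393 0.1212 0.3186] F [0.6 1.1 0.2] w 0.0252 q [ -13.   20.   62.   25.  107. -105.]
tilt 0.4495447650728028 offset -0.0024910018830191006 1973 2178
tr [0.0571, -0.053, -0.0115] dr [-0.0, 0.001, 0.001] deg 0.1 len 0.079
tr [0.044, -0.0, 0.0] dr [0.0, 0.0, 0.0] deg 0.0 len 0.044
1323 [[-0.0599, -0.0197, -0.0456], [-0.0483, -0.0011, -0.0405], [0.0086, 0.0198, -0.006]]
```

View pics/w5.png

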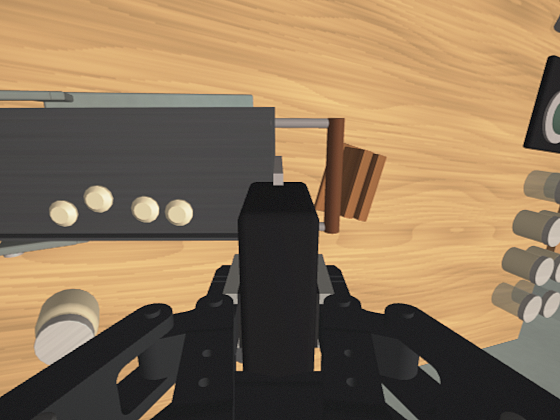

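The scraper is held squarely (block at (280,280), blade end at (278,170)), uphill of all four drips. Moving over the floor and lowering to contact.

```bash
python3 -m crank '{"hand":[255,255,255,255,255],"translation":[[0,-0.03,-0.006],[0.03,-0.053,-0.0115],[0.06,-0.053,-0.0115],[0.09,-0.053,-0.0115],[0.096,-0.053,-0.0115]],"dr":[[0,0,0],[0,0,0],[0,0,0],[0,0,0],[0,0,0]]}'
python3 -m crank '{"hand":[255,255,255],"translation":[[0.002,0,0],[0.003,0,0],[0.003,0,0]],"dr":[[0,0,0],[0,0,0],[0,0,0]]}'
python3 - <<'E'
from h import *
now();blade(.20,.004,0)
E
```

```text
time_s: 21.0
position: [0.5272, 0.1176, 0.2082]
tool_rot: [[-0.063, -0.126, 0.99], [0.43, 0.892, 0.141], [-0.901, 0.435, -0.002]]
ft_force: [1.1, -0.8, -1.1]
grip_width: 0.0252
time_s: 21.3
position: [0.5291, 0.1162, 0.2084]
tool_rot: [[-0.056, -0.126, 0.99], [0.429, 0.893, 0.138], [-0.901, 0.433, 0.004]]
ft_force: [0.2, 0.1, -1.9]
grip_width: 0.0251
t 21.3 p [0.5291 0.1162 0.2084] F [ 0.2  0.1 -1.9] w 0.0251 q [ -14.   22.   76.   24.   91. -113.]
tr [0.0092, -0.0004, -0.0006] dr [0.002, 0.003, 0.001] deg 0.2 len 0.009
```

```bash
python3 -m crank '{"hand":[255,255,255,255],"translation":[[0.003,0,0],[0.006,0,0],[0.006,0,0],[0.006,0,0]],"dr":[[0,0,0],[0,0,0],[0,0,0],[0,0,0]]}'|sed -n '2p;4p'
for k in 1 2; do python3 -m crank '{"hand":[255,255,255],"translation":[[0.001,0,0],[0.002,0,0],[0.002,0,0]],"dr":[[0,0,0],[0,0,0],[0,0,0]]}'|sed -n '2p;4p'; done
python3 - <<'E'
from h import *
now();blade(.20,.004,0)
E
```

```text
position: [0.5282, 0.1189, 0.2019]
ft_force: [1.3, 0.3, -1.5]
position: [0.5282, 0.1197, 0.2002]
ft_force: [0.6, -0.3, -0.1]
position: [0.5282, 0.1203, 0.199]
ft_force: [-1.0, -3.5, 5.6]
t 22.3 p [0.5282 0.1203 0.199 ] F [-1.  -3.5  5.6] w 0.025 q [ -13.   22.   77.   24.   90. -113.]
tr [-0.0011, -0.0001, -0.0002] dr [0.001, 0.002, 0.001] deg 0.2 len 0.001
```

```bash
python3 -m crank '{"hand":[255,255,255,255,255],"translation":[[-0.0005,-0.02,0],[-0.0005,-0.04,0],[-0.0005,-0.06,0],[-0.0005,-0.08,0],[-0.0005,-0.1,0]],"dr":[[0,0,0],[0,0,0],[0,0,0],[0,0,0],[0,0,0]]}'
python3 tilt.py|tail -1;python3 - <<'E'
from h import *
blade(.10,.004,0); o=snap("scene");s=snap("side");
cv2.imwrite("pics/s6.png",np.hstack([cv2.resize(o['im'][120:260,180:400],(440,280)),cv2.resize(s['im'][100:280,160:320],(320,360))[:280]]))
E
```

```text
time_s: 22.8
position: [0.5409, 0.0308, 0.156]
tool_rot: [[-0.057, -0.125, 0.99], [0.431, 0.892, 0.138], [-0.901, 0.434, 0.003]]
ft_force: [-0.2, -0.9, 6.9]
grip_width: 0.0254
tilt -0.32768165319744935 offset 0.129549593055676 354 2895
tr [-0.0007, 0.0026, -0.0005] dr [-0.0, 0.003, -0.0] deg 0.2 len 0.003
```

View pics/s6.png

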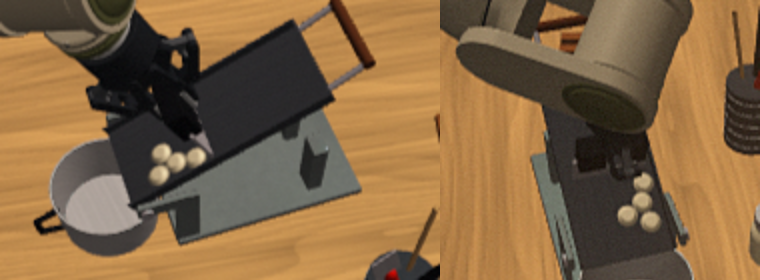

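All four drips are clustered just ahead of the blade at (160–195,155–175), with the tray still up. I'll go on to the lip.

```bash
python3 -m crank '{"hand":[255,255,255,255,255],"translation":[[-0.0005,-0.02,0],[-0.0005,-0.04,0],[-0.0005,-0.06,0],[-0.0005,-0.08,0],[-0.0005,-0.1,0]],"dr":[[0,0,0],[0,0,0],[0,0,0],[0,0,0],[0,0,0]]}'|sed -n '2p;4p'
python3 -m crank '{"hand":[255,255,255,255,255],"translation":[[-0.0005,-0.008,0],[-0.001,-0.016,0],[-0.001,-0.024,0],[-0.001,-0.03,0],[-0.001,-0.034,0]],"dr":[[0,0,0],[0,0,0],[0,0,0],[0,0,0],[0,0,0]]}'|sed -n '2p;4p'
python3 - <<'E'
from h import *
now();blade(-.03,.004,0); o=snap("scene");s=snap("side")
cv2.imwrite("pics/s7.png",np.hstack([cv2.resize(o['im'][120:260,180:400],(440,280)),cv2.resize(s['im'][140:300,180:340],(320,320))[:280]]))
E
```

```text
position: [0.5534, -0.0587, 0.113]
ft_force: [0.7, -0.1, 9.9]
position: [0.5571, -0.0893, 0.098]
ft_force: [-0.9, 0.4, -1.2]
t 23.95 p [ 0.5571 -0.0893  0.098 ] F [-0.9  0.4 -1.2] w 0.0253 q [ -32.   34.   74.   20.   89. -133.]
tr [-0.0003, 0.0044, -0.0] dr [0.001, 0.001, -0.0] deg 0.0 len 0.004
```

View pics/s7.png

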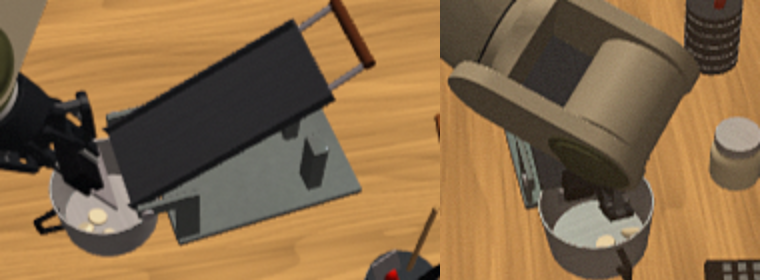

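The tray floor is clear and drips are visible in the cup. I'll lift off and count them.

```bash
python3 -m crank '{"hand":[255,255,255,255,255],"translation":[[-0.03,0,0],[-0.07,0,0],[-0.11,0.02,0],[-0.15,0.05,0],[-0.18,0.09,0]],"dr":[[0,0,0],[0,0,0],[0,0,0],[0,0,0],[0,0,0]]}'|sed -n '2p;4p'
python3 -m crank '{"hand":[255,255,255],"translation":[[0,0,0],[0,0,0],[0,0,0]],"dr":[[0,0,0],[0,0,0],[0,0,0]]}'|sed -n '2p;4p'
cat > cup.py <<'E'
from h import *
a=[]
for n in("scene","wrist"):
    o=snap(n);P=cloud(o);z=P[...,2]
    hsv=cv2.cvtColor(o['im'],cv2.COLOR_BGR2HSV);S,V=hsv[...,1].astype(int),hsv[...,2].astype(int)
    d=np.hypot(P[...,0]-.553,P[...,1]+.088)
    m=(d<.07)&(z<.05)&(z>-.01)&(S>35)&(S<120)&(V>120);print(n);blobs(m,P,o,8)
    r=(d<.085)&(z>.068)&(z<.08);print('rim',rect(r,P) if r.sum()>20 else 0)
    v,u=np.where(d<.08)
    if len(v): a.append(cv2.resize(o['im'][max(v.min()-10,0):v.max()+10,max(u.min()-10,0):u.max()+10],(380,380)))
cv2.imwrite("pics/cup.png",np.hstack(a))
E
python3 cup.py; python3 tilt.py; python3 - <<'E'
from h import *
f=rdelta([.5501,.4046,.35],toolR(0,np.radians(80.7)))
E
```

```text
position: [0.5563, -0.0865, 0.3017]
ft_force: [1.9, 0.5, -1.4]
position: [0.5561, -0.086, 0.2983]
ft_force: [0.4, -0.2, -2.9]
scene
[226.7 229.4] [219 224  15  12 111] [ 0.5665 -0.1059  0.0119] zmax 0.0208
[233.3 234.6] [230 233   8   4  18] [ 0.5837 -0.0914  0.008 ] zmax 0.0229
rim (array([562.7, -96.8]), array([138.6, 110.1]), 26.2)
wrist
[143.1 128.4] [120 107  72  68 734] [ 0.5109 -0.1366  0.001 ] zmax 0.0038
[190.2 111.3] [182 111  17   2  18] [ 0.4871 -0.0765  0.0009] zmax 0.0025
[160.7 190.3] [141 162  42  45 799] [ 0.5898 -0.1132  0.0162] zmax 0.0253
rim (array([ 559.1, -107.2]), array([136.6,  97.9]), 4.9)
t 24.95 p [ 0.5563 -0.0863  0.2982] F [-0.2 -0.2 -2.6] w 0.0252 q [ -31.   26.   55.   22.  115. -123.]
tilt 0.44408842231354695 offset -0.0028450979721030317 2194 2225
tr [0.1657, 0.461, 0.0611] dr [0.295, -0.068, -0.447] deg 30.9 len 0.494
```

View pics/cup.png

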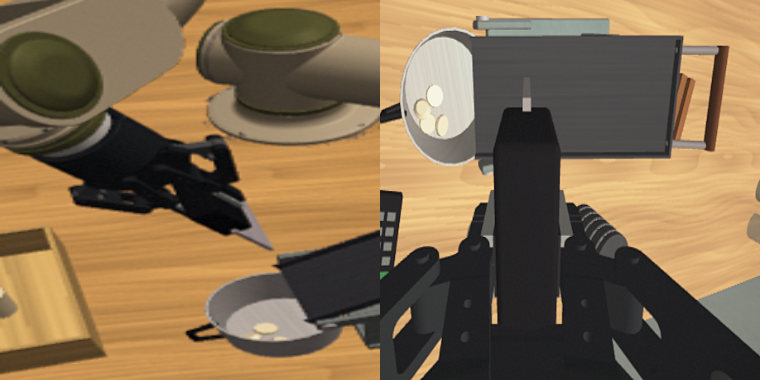

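The wrist view shows four drips in the cup, at (434,96), (421,107), (428,124) and (441,126), and an empty tray. Returning the scraper to its stand.

```bash
python3 -m crank '{"hand":[255,255,255,255,255],"translation":[[0.014,0.046,0.006],[0.028,0.092,0.012],[0.045,0.138,0.018],[0.065,0.184,0.024],[0.083,0.23,0.03]],"dr":[[0.059,-0.014,-0.089],[0.118,-0.027,-0.179],[0.177,-0.041,-0.268],[0.236,-0.054,-0.358],[0.295,-0.068,-0.447]]}'|sed -n '2p;4p'
python3 - <<'E'
from h import *
f=rdelta([.5501,.4046,.35],toolR(0,np.radians(80.7)));rdelta([.5501,.4046,.031],toolR(0,np.radians(80.7)),f)
E
```

```text
position: [0.5522, 0.1602, 0.3248]
ft_force: [1.1, -0.6, -1.5]
tr [-0.0264, 0.2406, -0.0422] dr [-0.003, 0.003, 0.004] deg 0.4 len 0.246
tr [0.319, 0.0, 0.0] dr [0.0, 0.0, 0.0] deg 0.0 len 0.319
```

```bash
python3 -m crank '{"hand":[255,255,255,255,255],"translation":[[-0.01,0.048,-0.008],[-0.02,0.096,-0.017],[-0.026,0.144,-0.025],[-0.026,0.192,-0.034],[-0.026,0.24,-0.042]],"dr":[[0,0,0],[0,0,0],[0,0,0],[0,0,0],[-0.003,0.003,0.004]]}'|sed -n '2p;4p'
python3 -m crank '{"hand":[255,255,255,255,255],"translation":[[0.04,0,0],[0.09,0,0],[0.14,0,0],[0.19,0,0],[0.22,0,0]],"dr":[[0,0,0],[0,0,0],[0,0,0],[0,0,0],[0,0,0]]}'|sed -n '2p;4p'
python3 -m crank '{"hand":[255,255,255],"translation":[[0,0,0],[0,0,0],[0,0,0]],"dr":[[0,0,0],[0,0,0],[0,0,0]]}'
python3 - <<'E'
from h import *
f=rdelta([.5501,.4046,.031],toolR(0,np.radians(80.7)))
o=snap("wrist","w8");ob=sensors.observe()
E
```

```text
position: [0.5495, 0.4043, 0.3497]
ft_force: [1.1, -0.1, -1.6]
position: [0.5481, 0.4019, 0.125]
ft_force: [0.8, 0.0, -1.8]
time_s: 26.8
position: [0.551, 0.4035, 0.1329]
tool_rot: [[0.003, 0.159, 0.987], [0.005, 0.987, -0.159], [-1.0, 0.005, 0.003]]
ft_force: [-0.4, 1.0, -1.9]
grip_width: 0.0252
tr [0.1019, 0.0004, -0.0013] dr [0.003, 0.003, -0.005] deg 0.4 len 0.102
```

View pics/w8.png

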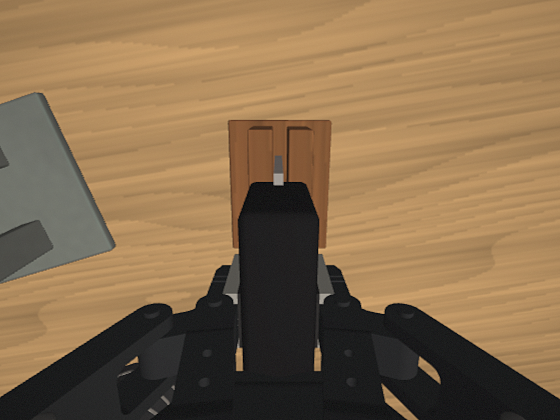

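The blade (column 278) is lined up with the dark slot (columns ~273–287). Lowering it with force watched.

```bash
python3 -m crank '{"hand":[255,255,255,255,255],"translation":[[0.02,0,0],[0.04,0,0],[0.055,0,-0.001],[0.065,0,-0.001],[0.07,0,-0.001]],"dr":[[0,0,0],[0,0,0],[0,0,-0.005],[0.003,0,-0.005],[0.003,0,-0.005]]}'|sed -n '2p;4p'
python3 - <<'E'
from h import *
now();f=rdelta([.5501,.4046,.031],toolR(0,np.radians(80.7)))
E
```

```text
position: [0.5489, 0.4035, 0.0602]
ft_force: [0.7, -0.6, -1.2]
t 27.35 p [0.5489 0.4035 0.0602] F [ 0.7 -0.6 -1.2] w 0.0251 q [ 26.  41.  62.  -0.  77. -54.]
tr [0.0292, 0.0013, 0.001] dr [0.0, -0.001, 0.002] deg 0.1 len 0.029
```

```bash
python3 -m crank '{"hand":[255,255,255,255,255],"translation":[[0.01,0.001,0.001],[0.018,0.001,0.001],[0.025,0.001,0.001],[0.029,0.001,0.001],[0.029,0.001,0.001]],"dr":[[0,0,0],[0,0,0],[0,0,0],[0,0,0],[0,0,0]]}'|sed -n '2p;4p'
python3 -m crank '{"hand":[200,120,0,0,0],"translation":[[0,0,0],[0,0,0],[0,0,0],[0,0,0],[0,0,0]],"dr":[[0,0,0],[0,0,0],[0,0,0],[0,0,0],[0,0,0]]}'|sed -n '2p;4,5p'
python3 -m crank '{"hand":[0,0,0,0,0],"translation":[[0,0,0],[0,0,0],[-0.04,0,0],[-0.09,0,0],[-0.14,0,0]],"dr":[[0,0,0],[0,0,0],[0,0,0],[0,0,0],[0,0,0]]}'|sed -n '2p;4,5p'
python3 -m crank '{"hand":[0,0,0,0,0],"translation":[[-0.05,0,0],[-0.1,0,0],[-0.15,0,0],[-0.2,-0.01,0],[-0.25,-0.05,0]],"dr":[[0,0,0],[0,0,0],[0,0,0],[0,0,0],[0,0,0]]}'|sed -n '2p;4,5p'
cat > stand.py <<'E'
from h import *
o=snap("wrist","w9");P=cloud(o);z=P[...,2];n=(abs(P[...,0]-.55)<.08)&(abs(P[...,1]-.405)<.08)
m=n&(z>.103)&(z<.13);print('grip top',rect(m,P),np.nanmedian(z[m]))
m=n&(z>.05)&(z<.066);print('rails',rect(m,P),np.nanmedian(z[m]))
E
python3 stand.py; python3 tilt.py; python3 - <<'E'
from h import *
# handle pose with raised tray: tip at s=.30,h=-.007 (a=.449), hover h=+.08
f=rdelta(tray(.299,0,.04,.449),toolR(.449));f=rdelta(tray(.299,0,-.048,.449),toolR(.449),f)
E
```

```text
position: [0.5498, 0.404, 0.0308]
ft_force: [0.3, 0.1, -1.9]
position: [0.5501, 0.4042, 0.0317]
ft_force: [0.6, -0.8, -0.3]
grip_width: 0.0812
position: [0.5498, 0.4042, 0.173]
ft_force: [-0.5, 0.8, 0.8]
grip_width: 0.0855
position: [0.5433, 0.3656, 0.4116]
ft_force: [0.6, 0.0, 0.5]
grip_width: 0.0855
grip top (array([550.2, 403. ]), array([26.1, 79.3]), 80.8) 0.11116268996804965
rails (array([550.4, 403.9]), array([ 48. , 108.3]), 80.5) 0.061298130045162935
t 29.4 p [0.5435 0.361  0.4194] F [-1.9 -3.   5.4] w 0.0852 q [ 23.  34.  17.  -0. 128. -57.]
tilt 0.4443125183073325 offset -0.00296076395114554 2185 2215
tr [0.1503, -0.1694, -0.0045] dr [-0.295, 0.078, 0.443] deg 30.8 len 0.226
tr [0.088, -0.0, 0.0] dr [0.0, 0.0, 0.0] deg 0.0 len 0.088
```

The scraper is back: grip (550.2,403.0) mm against rails (550.4,403.9) mm, with the top at 0.111 m as at the start. Now the tray comes down by its handle.

```bash
python3 -m crank '{"hand":[120,120,120,120,120],"translation":[[0.02,-0.04,-0.001],[0.04,-0.08,-0.002],[0.07,-0.12,-0.003],[0.11,-0.15,-0.004],[0.15,-0.169,-0.004]],"dr":[[-0.059,0.016,0.089],[-0.118,0.031,0.177],[-0.177,0.047,0.266],[-0.236,0.062,0.354],[-0.295,0.078,0.443]]}'|sed -n '2p;4p'
python3 -m crank '{"hand":[120,120,120],"translation":[[0,0,0],[0,0,0],[0,0,0]],"dr":[[0,0,0],[0,0,0],[0,0,0]]}'
python3 - <<'E'
from h import *
f=rdelta(tray(.299,0,.04,.449),toolR(.449));f=rdelta(tray(.299,0,-.048,.449),toolR(.449))
E
```

```text
position: [0.5119, 0.1987, 0.2636]
ft_force: [2.8, 0.3, -0.3]
time_s: 30.25
position: [0.5139, 0.201, 0.2657]
tool_rot: [[-0.067, -0.123, 0.99], [0.425, 0.894, 0.14], [-0.903, 0.43, -0.008]]
ft_force: [0.5, 0.1, 0.6]
grip_width: 0.0452
tr [-0.0019, -0.0039, -0.0011] dr [-0.001, -0.008, 0.004] deg 0.5 len 0.004
tr [0.0861, -0.0035, -0.0004] dr [-0.001, -0.008, 0.004] deg 0.5 len 0.086
```

```bash
python3 -m crank '{"hand":[120,120,120,120,120],"translation":[[0.03,-0.003,0],[0.06,-0.003,0],[0.086,-0.003,0],[0.086,-0.003,0],[0.086,-0.003,0]],"dr":[[0,0,0],[0,-0.008,0.004],[0,-0.008,0.004],[0,-0.008,0.004],[0,-0.008,0.004]]}'|sed -n '2p;4p'
python3 -m crank '{"hand":[255,255,255,255,255],"translation":[[0,0,0],[0,0,0],[0,0,0],[0,0,0],[0,0,0]],"dr":[[0,0,0],[0,0,0],[0,0,0],[0,0,0],[0,0,0]]}' 60|sed -n '2p;4,5p'
python3 -m crank '{"hand":[255,255,255,255,255],"translation":[[0.014,-0.003,0],[0.027,-0.006,0],[0.041,-0.009,0],[0.054,-0.014,0],[0.067,-0.019,0]],"dr":[[0,0,-0.046],[0,0,-0.092],[0,0,-0.138],[0,0,-0.184],[0,0,-0.23]]}'
python3 -m crank '{"hand":[255,255,255,255,255],"translation":[[0.014,-0.003,0],[0.027,-0.006,0],[0.041,-0.009,0],[0.054,-0.014,0],[0.067,-0.019,0]],"dr":[[0,0,-0.046],[0,0,-0.092],[0,0,-0.138],[0,0,-0.184],[0,0,-0.23]]}'
python3 -m crank '{"hand":[255,255,255],"translation":[[0.002,0,0],[0.002,0,0],[0.002,0,0]],"dr":[[0,0,0],[0,0,0],[0,0,0]]}'
python3 tilt.py
```

```text
position: [0.5079, 0.235, 0.1868]
ft_force: [0.3, 0.1, -0.1]
position: [0.5077, 0.2354, 0.1872]
ft_force: [-0.5, 7.7, 6.9]
grip_width: 0.012
time_s: 31.75
position: [0.5061, 0.2475, 0.1183]
tool_rot: [[-0.03, -0.133, 0.991], [0.218, 0.966, 0.136], [-0.976, 0.22, -0.0]]
ft_force: [-1.6, 4.7, 8.3]
grip_width: 0.0118
time_s: 32.25
position: [0.5077, 0.2438, 0.0509]
tool_rot: [[0.005, -0.136, 0.991], [-0.008, 0.991, 0.136], [-1.0, -0.009, 0.003]]
ft_force: [-15.4, -1.6, 84.9]
grip_width: 0.0119
time_s: 32.55
position: [0.5086, 0.244, 0.0494]
tool_rot: [[0.007, -0.136, 0.991], [-0.006, 0.991, 0.136], [-1.0, -0.006, 0.006]]
ft_force: [-1.6, 5.9, 24.1]
grip_width: 0.0119
t 32.55 p [0.5086 0.244  0.0494] F [-1.6  5.9 24.1] w 0.0119 q [ 14.  31.  84.  -0.  64. -84.]
tilt 0.0008231237756698169 offset -0.002150314228516602 1972 1972
```

The tray is flat (0.001 rad). Easing the press, releasing and backing away.

```bash
python3 -m crank '{"hand":[255,120,120,120,120],"translation":[[-0.002,0,0],[-0.002,0,0],[-0.002,0,0],[-0.002,0,0],[-0.002,0,0]],"dr":[[0,0,0],[0,0,0],[0,0,0],[0,0,0],[0,0,0]]}'|sed -n '2p;4,5p'
python3 -m crank '{"hand":[120,120,120,120,0],"translation":[[-0.03,0,0],[-0.08,0,0],[-0.13,0,0],[-0.18,0,0],[-0.2,0,-0.04]],"dr":[[0,0,0],[0,0,0],[0,0,0],[0,0,0],[0,0,0]]}'|sed -n '2p;4,5p'
python3 -m crank '{"hand":[0,0,0,0,0],"translation":[[0,-0.03,-0.03],[0,-0.06,-0.06],[0,-0.09,-0.09],[0,-0.12,-0.12],[0,-0.12,-0.12]],"dr":[[0,0,0],[0,0,0],[0,0,0],[0,0,0],[0,0,0]]}'|sed -n '2p;4,5p'
python3 tilt.py; python3 stand.py; python3 - <<'E'
from h import *
o=snap("scene","fin");P=cloud(o);z=P[...,2]
hsv=cv2.cvtColor(o['im'],cv2.COLOR_BGR2HSV);S,V=hsv[...,1].astype(int),hsv[...,2].astype(int)
m=(P[...,1]<-.25)&(P[...,1]>-.48)&(z>.03)&(z<.1)&(S<100)&(V>150);print('candle');blobs(m,P,o)
m=(z>.103)&(z<.13)&(abs(P[...,0]-.55)<.08)&(abs(P[...,1]-.405)<.08);print('scraper',rect(m,P),np.nanmedian(z[m]))
o0=dict(np.load("scene0.npz"));P0=cloud(o0)
for n,c in(("jar",(.748,-.005)),("can",(.76,.222))):
    for Q in(P0,P): m=(np.hypot(Q[...,0]-c[0],Q[...,1]-c[1])<.09)&(Q[...,2]>.03);print(n,rect(m,Q),m.sum())
for q in(o0,o):
    g=cv2.cvtColor(q['im'],cv2.COLOR_BGR2GRAY)[265:330,175:225];v,u=np.where(g<45);print('calc px',u.mean()+175,v.mean()+265)
cv2.imwrite("pics/fin.png",cv2.resize(o['im'][100:340,60:460],(800,480)))
E
```

```text
position: [0.5052, 0.2418, 0.0466]
ft_force: [-0.3, 0.1, -0.2]
grip_width: 0.045
position: [0.4699, 0.2388, 0.2511]
ft_force: [-1.2, 0.3, 0.5]
grip_width: 0.0582
position: [0.3615, 0.1012, 0.249]
ft_force: [0.0, 0.8, -0.4]
grip_width: 0.085
t 34.1 p [0.3615 0.1012 0.249 ] F [ 0.   0.8 -0.4] w 0.085 q [  -2.    1.   92.   -1.   87. -100.]
tilt 0.0018007456851404423 offset -0.0021571999532776446 1980 1980
grip top (array([0., 0.]), array([0., 0.]), 0.0) nan
rails (array([517. , 409.1]), array([49.5, 43.9]), 80.7) 0.06065959739033777
candle
[115.9 204.1] [108 198  17  13 169] [ 0.4725 -0.368   0.0585] zmax 0.0672
scraper (array([550. , 405.5]), array([27.9, 80.8]), 80.4) 0.1082990696897208
jar (array([749.5,  -3.4]), array([62.1, 62.1]), 34.2) 772
jar (array([748.9,  -3.7]), array([64.1, 62.3]), 79.4) 769
can (array([760.6, 223. ]), array([98.7, 81.6]), 68.1) 1647
can (array([766.8, 223.6]), array([90.7, 90.1]), 57.9) 1644
calc px 200.46132075471698 297.90943396226413
calc px 200.46124763705103 297.8960302457467
  return np.nanmean(a, axis, out=out, keepdims=keepdims)
```

View pics/fin.png

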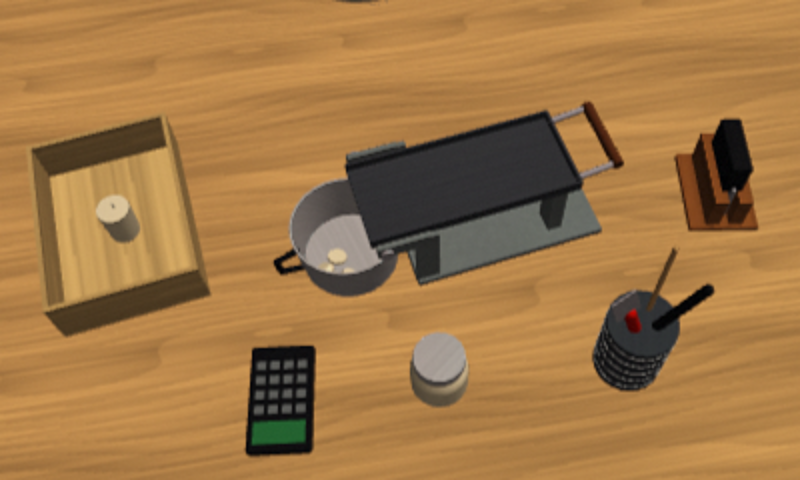

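The last view shows all as wanted: candle in the crate (115,215), drips in the upright cup (338,262), empty flat tray, scraper in its stand (733,155), jar, calculator and can where they were.

```bash
python3 -c "
from rig import env
print(env.close_job())"
```

```text
the job is handed in; nothing more can be done
None
```

The job is done and handed in; no verdict is reported. The only candle present went into the crate. I raised the tray to its stop, swept all four drips over the lip into the cup in one pass, hung the scraper back and pushed the tray down.

**Last checks:**
- **Tray:** tilt 0.449 rad when raised, about 0.002 rad at the end.
- **Candle:** upright near the middle of the crate.
- **Drips:** four counted in the cup and none on the tray. That count was with the tray still raised; the final view shows fewer because the cup wall hides some.
- **Scraper:** within about 1–2 mm of its starting place in the slot.
- **Bystanders:** jar and calculator unmoved. The tool can's outline fit shifted 6 mm, but it looks the same in the picture, so I put that down to noise in the fit.

**What went wrong or disagreed:**
- **Reported TCP:** the real fingertips sit about 41 mm behind the reported TCP. The first candle grasp therefore closed on air just above the candle; I measured the offset with three cameras and corrected for it.
- **Wrist force:** it read 85 N for a moment as the tray reached its rest, under the 120 N limit.
- **Final wrist-camera check:** the scraper was out of view, so its final position comes from the scene camera and the earlier wrist check.

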